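# Clip the chosen flooring samples, box the rest

### The job

The oak-look flooring samples have been chosen: slide each of them flat under a spring clip of its own on the white sample board, its edge lifting the clip, straight and home against the stop. Stack all the grey samples in the storage box in one square pile, and after that snap the lid fully down on the box. Leave the other things on the desk where they are.

Things in the scene. Friction and masses are not known exactly. Their poses are not given: they have to be found in the camera images.
- oak1: brown oak-look flooring sample, a stiff slab 80 (x) x 45 (y) x 8 (z) mm, 30 g; origin in the middle of the slab; both faces and both ends alike; may be absent (None). 
- oak2: brown oak-look flooring sample, a stiff slab 80 (x) x 45 (y) x 8 (z) mm, 30 g; origin in the middle of the slab; both faces and both ends alike; may be absent (None). 
- oak3: brown oak-look flooring sample, a stiff slab 80 (x) x 45 (y) x 8 (z) mm, 30 g; origin in the middle of the slab; both faces and both ends alike; may be absent (None). 
- grey1: pale grey stone-look flooring sample, a stiff slab 80 (x) x 45 (y) x 8 (z) mm, 30 g; origin in the middle of the slab; both faces and both ends alike; may be absent (None). 
- grey2: pale grey stone-look flooring sample, a stiff slab 80 (x) x 45 (y) x 8 (z) mm, 30 g; origin in the middle of the slab; both faces and both ends alike; may be absent (None). 
- grey3: pale grey stone-look flooring sample, a stiff slab 80 (x) x 45 (y) x 8 (z) mm, 30 g; origin in the middle of the slab; both faces and both ends alike; may be absent (None). 
- grey4: pale grey stone-look flooring sample, a stiff slab 80 (x) x 45 (y) x 8 (z) mm, 30 g; origin in the middle of the slab; both faces and both ends alike; may be absent (None). 
- board: white sample board, 190 (x) x 270 (y) x 4 mm, fixed to the desk; origin under its middle, top face at z 4 mm. Three steel spring clips, 85 mm apart in y, along its far (+x) part; samples go in from the near side, moving along the board's +x. Behind each clip's lip an upturned stop, 10 mm high, ends the travel 20 mm past the lip.
- slot1 (a point): clip 1 (left, +y): the point on the board's top face right below the middle of the clip's lip; x points into the clip, y to its left, z up. A sample that is home has its middle at x = -20 mm, z = 4 mm here. The space in front of the clip is clear board; the clip is at most 25 mm high.
- clip1 (a joint): opening of the sprung jaw of clip 1 (rad): 0 empty, about 0.14 on an 8 mm sample, pressing with 2 to 4 N. Jaw 36 mm wide; at rest the lip is 2.5 mm over the board and its flared mouth rises to about 13 mm at 23 mm before the lip, so a sample on (or 1 to 2 mm above) the board, pushed along +x with 5 to 12 N, lifts it with its edge.
- slot2 (a point): clip 2 (middle): the point on the board's top face right below the middle of the clip's lip; x points into the clip, y to its left, z up. A sample that is home has its middle at x = -20 mm, z = 4 mm here. The space in front of the clip is clear board; the clip is at most 25 mm high.
- clip2 (a joint): opening of the sprung jaw of clip 2 (rad): 0 empty, about 0.14 on an 8 mm sample, pressing with 2 to 4 N. Jaw 36 mm wide; at rest the lip is 2.5 mm over the board and its flared mouth rises to about 13 mm at 23 mm before the lip, so a sample on (or 1 to 2 mm above) the board, pushed along +x with 5 to 12 N, lifts it with its edge.
- slot3 (a point): clip 3 (right, -y): the point on the board's top face right below the middle of the clip's lip; x points into the clip, y to its left, z up. A sample that is home has its middle at x = -20 mm, z = 4 mm here. The space in front of the clip is clear board; the clip is at most 25 mm high.
- clip3 (a joint): opening of the sprung jaw of clip 3 (rad): 0 empty, about 0.14 on an 8 mm sample, pressing with 2 to 4 N. Jaw 36 mm wide; at rest the lip is 2.5 mm over the board and its flared mouth rises to about 13 mm at 23 mm before the lip, so a sample on (or 1 to 2 mm above) the board, pushed along +x with 5 to 12 N, lifts it with its edge.
- bin: grey storage box, open on top, fixed to the desk: outside 108 (x) x 128 (y) x 40 (z) mm, walls and floor 4 mm; origin under its middle. Samples piled in the middle, long side along the box's x, leave room for the fingers at both sides (y). Outside on each x wall a blue sprung catch stands out 2.7 mm at 30 mm height.
- lid: blue lid, 119 (x) x 139 (y) mm, about 120 g: 4 mm plate, 15.5 mm deep skirt that goes outside the box with 2.5 mm play all round, its bead snapping below the catches. Origin: middle of the plate's underside, 15.5 mm above the desk when lying on it, 40 mm above the box's foot when snapped home (plate on the rim). Long side along the box's long side, either way round.
- lid_handle (a point): middle of the white bar handle on the lid, 14 mm above the lid's origin; the bar is 16 (x) x 60 (y) x 20 (z) mm and stands on the 4 mm plate. Set on the box the lid first rests on the catches, about 10 mm too high; a push of about 6 to 12 N snaps it home; a pull of 12 to 24 N takes it off again.
- notes: block of yellow sticky notes, 50 x 50 x 18 mm; origin under its middle; to be left alone
- tape: orange tape measure, 50 x 50 x 28 mm; origin under its middle; to be left alone
- mug: white mug, 80 mm across, 92 mm high, handle at +y; origin under its middle; to be left alone
- phone: black phone lying flat, 72 (x) x 148 (y) x 8 mm; origin under its middle; to be left alone
- mouse: black computer mouse, 110 (x) x 62 (y) x 32 mm; origin under its middle; to be left alone
- stapler: red stapler, 40 (x) x 130 (y) x 38 mm; origin under its middle; to be left alone
There are look-alikes about, which are no part of the job. Leave any green or turquoise look-alike of the oak1 alone.

How it is judged (in metres and radians):
On the way, in this order (a step that is already met when the one before it is completed fails the run):
1. all the grey samples lie in the box in one square pile (x of grey1 in the frame of bin between -0.02 and 0.02 m and y of grey1 in the frame of bin between -0.045 and 0.045 m and z of grey1 in the frame of bin between 0 and 0.036 m and angle between the z axis of each of grey1, grey2, grey3, grey4 and the z axis of bin, either way round below 0.08 rad and x of grey2 in the frame of bin between -0.02 and 0.02 m and y of grey2 in the frame of bin between -0.045 and 0.045 m and z of grey2 in the frame of bin between 0 and 0.036 m and x of grey3 in the frame of bin between -0.02 and 0.02 m and y of grey3 in the frame of bin between -0.045 and 0.045 m and z of grey3 in the frame of bin between 0 and 0.036 m and x of grey4 in the frame of bin between -0.02 and 0.02 m and y of grey4 in the frame of bin between -0.045 and 0.045 m and z of grey4 in the frame of bin between 0 and 0.036 m and horizontal distance between grey1 and grey2 below 0.008 m and angle between the x axis of grey1 and the x axis of grey2, either way round below 0.14 rad and horizontal distance between each of grey1, grey2 and grey3 below 0.008 m and angle between the x axis of each of grey1, grey2 and the x axis of grey3, either way round below 0.14 rad and horizontal distance between each of grey1, grey2, grey3 and grey4 below 0.008 m and angle between the x axis of each of grey1, grey2, grey3 and the x axis of grey4, either way round below 0.14 rad), for 0.2 s.
2. then the lid is snapped down on the box (z of lid in the frame of bin between 0.036 and 0.0425 m and angle between the z axis of lid and the z axis of bin, either way round below 0.05 rad and x of lid in the frame of bin between -0.005 and 0.005 m and y of lid in the frame of bin between -0.005 and 0.005 m), for 0.2 s.
At the end, for the whole second after the job is handed in: Each oak sample flat under its own clip, edge 12 mm or more past the lip (home is 20), within 10 mm sideways and 0.15 rad of straight; grey samples flat in the box, middles within 8 mm, sides within 0.14 rad of each other; lid snapped down level (within 2.5 mm of the rim); all at rest (all of step 1 and all of step 2 and ((x of oak1 in the frame of slot1 between -0.028 and -0.013 m and y of oak1 in the frame of slot1 between -0.01 and 0.01 m and z of oak1 in the frame of slot1 between 0.002 and 0.007 m and angle between the x axis of oak1 and the x axis of slot1, either way round below 0.15 rad) or (x of oak1 in the frame of slot2 between -0.028 and -0.013 m and y of oak1 in the frame of slot2 between -0.01 and 0.01 m and z of oak1 in the frame of slot2 between 0.002 and 0.007 m and angle between the x axis of oak1 and the x axis of slot2, either way round below 0.15 rad) or (x of oak1 in the frame of slot3 between -0.028 and -0.013 m and y of oak1 in the frame of slot3 between -0.01 and 0.01 m and z of oak1 in the frame of slot3 between 0.002 and 0.007 m and angle between the x axis of oak1 and the x axis of slot3, either way round below 0.15 rad)) and ((x of oak2 in the frame of slot1 between -0.028 and -0.013 m and y of oak2 in the frame of slot1 between -0.01 and 0.01 m and z of oak2 in the frame of slot1 between 0.002 and 0.007 m and angle between the x axis of oak2 and the x axis of slot1, either way round below 0.15 rad) or (x of oak2 in the frame of slot2 between -0.028 and -0.013 m and y of oak2 in the frame of slot2 between -0.01 and 0.01 m and z of oak2 in the frame of slot2 between 0.002 and 0.007 m and angle between the x axis of oak2 and the x axis of slot2, either way round below 0.15 rad) or (x of oak2 in the frame of slot3 between -0.028 and -0.013 m and y of oak2 in the frame of slot3 between -0.01 and 0.01 m and z of oak2 in the frame of slot3 between 0.002 and 0.007 m and angle between the x axis of oak2 and the x axis of slot3, either way round below 0.15 rad)) and ((x of oak3 in the frame of slot1 between -0.028 and -0.013 m and y of oak3 in the frame of slot1 between -0.01 and 0.01 m and z of oak3 in the frame of slot1 between 0.002 and 0.007 m and angle between the x axis of oak3 and the x axis of slot1, either way round below 0.15 rad) or (x of oak3 in the frame of slot2 between -0.028 and -0.013 m and y of oak3 in the frame of slot2 between -0.01 and 0.01 m and z of oak3 in the frame of slot2 between 0.002 and 0.007 m and angle between the x axis of oak3 and the x axis of slot2, either way round below 0.15 rad) or (x of oak3 in the frame of slot3 between -0.028 and -0.013 m and y of oak3 in the frame of slot3 between -0.01 and 0.01 m and z of oak3 in the frame of slot3 between 0.002 and 0.007 m and angle between the x axis of oak3 and the x axis of slot3, either way round below 0.15 rad)) and linear speed of each of oak1, oak2, oak3, grey1, grey2, grey3, grey4, lid below 0.02 m/s); the robot touches nothing.
It fails at once if one of the other things on the desk is knocked more than 30 mm away (distance of any of notes, tape, mug, phone, mouse, stapler from where it was at the start of the episode above 0.03 m).
Of oak1, oak2, oak3 only 2 to 3 are there at a start; the rules pass over those that are not, and their reading is None.
Of grey1, grey2, grey3, grey4 only 3 to 4 are there at a start; the rules pass over those that are not, and their reading is None.
At some moment in a run one of oak1, oak2, oak3, lid may be knocked a few centimetres aside while the robot is not near it.
Once in a run the grip may slacken for a moment while it holds something.
It also fails if it takes over 210 s, if anything falls off the work surface, if the arm or the gripper's body presses on something with over 40 N, if the wrist force passes 120 N, or if a joint passes its speed limit or range.

### The arm

A 7-joint arm with a two-finger parallel gripper is mounted at the origin on the work surface. World frame = base frame: x ahead of the robot, y to its left, z up, the work surface at z = 0. Lengths are in mm, angles in rad, forces in N, time in s.
With the tool pointing down it reaches from about 350 to 900 mm from the base axis. Payload 8.1 kg.
Tool frame: the origin (TCP) lies midway between the tips of the shut fingers; the grasp point (between the pads) lies 19 mm behind it (robot.grip_depth is the distance from the TCP to the grasp point, in mm); z points along the fingers, y is the line along which they close (so a half turn about z gives the same grasp; the last joint's range is limited). The gripper opens to 92 mm and grips with 3 to 60 N. Pads are 19 mm wide; open, the fingers measure 130 mm over their backs; the gripper's body (75 mm by 190 mm) begins 47 mm behind the grasp point.
Start: joints at [-1.279, 0.434, 0.025, 1.573, -0.012, 1.134, -0.075], TCP at [240.417, 576.924, 226.742] pointing down, gripper open.
Joint ranges: [-2.62, 2.62], [-0.44, 2.09], [-1.27, 1.32], [0.08, 2.57], [-1.32, 4.46], [0.12, 2], [-2.74, 2.74]. Speed limits (rad/s): [2.22, 2.22, 3.01, 3.01, 3.14, 3.14, 3.14].

### API

Orientations are given as [roll, pitch, yaw] about the fixed x, y, z axes, in that order (R = Rz(yaw) Ry(pitch) Rx(roll)).
In Python, from plant import robot, imaging gives the robot as it stands. Calls block until the motion is done:
- robot.move_to(position, orientation): joint-space move of the TCP to a pose.
- robot.movel(position, rotation=None, v=150): straight line of the TCP; rotation=None keeps the orientation; v is the mean speed in mm/s.
- robot.movej(angles): joint-space move.
- robot.set_gripper(opening, grasp_force=None): finger opening in mm; grasp_force is the grip in N (None keeps the last); returns when the fingers have stopped.
- robot.pause(seconds).
- robot.ik(position, orientation): joint angles nearest the present ones, or None.
- imaging.capture(name): name is "side" or "top" or "wrist"; returns the picture (480x640x3 uint8, blue, green, red); there is no depth.
- imaging.get_calibration(name): a dict with "intrinsics" (3x3 intrinsics, pixels), "R" (3x3) and "t" (3): a world point X has camera coordinates R X + t. Camera axes: x right, y down, z forward; pixel columns grow to the right and rows downward; lengths in mm; the calibration is good to about 2 mm. A picture is of the moment at which its call begins: read the wrist's pose just before it. get_calibration takes no time and is no camera call; for the wrist camera it gives the pose at the moment of the call.
A pose or a line that the arm cannot do raises robot.Unreachable and nothing moves.
- robot.close_job(): hands the job in; it is judged then, once.
Readings, each from a call of its own:
- robot.read_time(): time.
- robot.read_qpos(): joint angles.
- robot.read_qd(): joint speeds.
- robot.read_joint_efforts(): joint torques, N m.
- robot.read_position(): TCP position.
- robot.read_ee_rot(): TCP orientation.
- robot.read_force(): force on the tool from outside, world axes, zero at the start.
- robot.read_wrist_torque(): the same for the moment, N m.
- robot.read_grip_width(): finger opening in mm.
- robot.read_finger_force(): force on a finger pad.
Only numpy, scipy, OpenCV 4.12 (cv2) and the standard library are available. Lean on these libraries where they do the work, as an engineer would, in place of code of your own. Each camera call takes 0.05 s, during which the arm holds its last target. There are 200 camera calls.

## Working session

There is one attempt and no reset: what is moved stays moved. The work goes in short steps, each a Python script; the robot and the scene stay as the last script left them, time stands still between calls to the robot, and variables do not carry over. Pictures are saved under pics/ and viewed, at most 14 in all, crops included, and the job is handed in when it is done.

```bash
mkdir -p pics; ls; python3 - <<'E'
from plant import robot, imaging
import cv2,numpy as np
for n in ["top","side","wrist"]:
    c=imaging.get_calibration(n); im=imaging.capture(n); cv2.imwrite(f"pics/{n}0.png",im)
    print(n,np.round(c["intrinsics"],1).tolist(),np.round(c["R"],3).tolist(),np.round(c["t"],1).tolist())
print(robot.read_time(),robot.read_ee_rot(),robot.grip_depth)
E
```

```text
pics
top [[562.3, 0.0, 317.2], [0.0, 562.3, 240.9], [0.0, 0.0, 1.0]] [[0.022, -1.0, -0.013], [-0.995, -0.021, -0.097], [0.096, 0.015, -0.995]] [-15.9, 538.7, 1181.4]
side [[483.0, 0.0, 326.7], [0.0, 483.0, 244.1], [0.0, 0.0, 1.0]] [[0.832, -0.555, -0.009], [-0.288, -0.418, -0.862], [0.474, 0.72, -0.507]] [-442.5, 206.0, 1138.7]
wrist [[379.7, 0.0, 320.7], [0.0, 379.7, 237.2], [0.0, 0.0, 1.0]] [[0.384, 0.924, -0.001], [0.893, -0.371, 0.254], [0.234, -0.098, -0.967]] [-624.4, -32.4, 388.1]
0.15 [-3.14043736e+00  1.20435722e-04  2.74670727e+00] 18.8
```

View pics/top0.png

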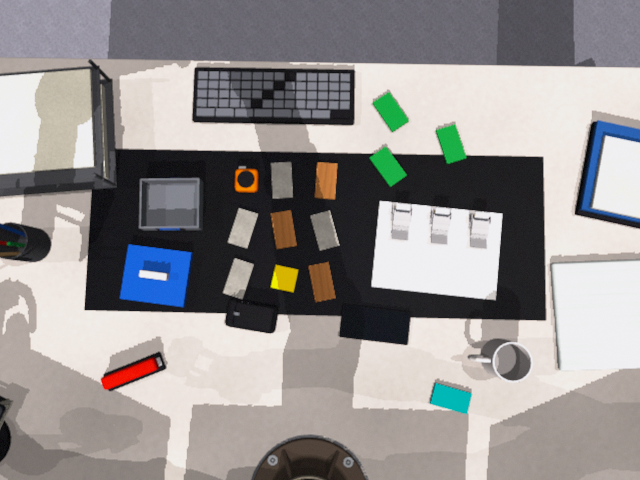

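View pics/side0.png

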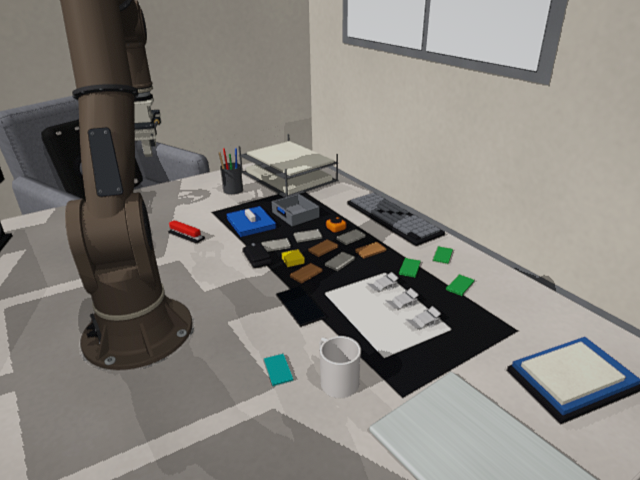

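Candidates, by top-view pixel:
- **Brown:** (284,229), (322,281) and the lighter, orange-ish (326,181).
- **Grey:** (282,180), (242,229), (325,230), (237,279).
- **Look-alikes to leave:** three green slabs at (391,111), (388,166), (451,143) and a turquoise one at (451,397).
- **Other:** box (170,204), blue lid (155,275) and white board with clips at (401,218), (440,222), (480,228).

Next I'll measure all of these and make one close crop.

```bash
cat > h.py <<'E'
from plant import robot, imaging
import cv2, numpy as np
def ray(cal,uv,z):
    """pixels (N,2) -> world points on the plane z"""
    uv=np.atleast_2d(np.asarray(uv,float)); K,R,t=(np.array(cal[k],float) for k in("intrinsics","R","t"))
    d=np.c_[uv,np.ones(len(uv))]@np.linalg.inv(K).T@R; c=-R.T@t.ravel()
    return c+d*((z-c[2])/d[:,2])[:,None]
def proj(cal,X):
    K,R,t=(np.array(cal[k],float) for k in("intrinsics","R","t"))
    p=(np.atleast_2d(X)@R.T+t.ravel())@K.T; return p[:,:2]/p[:,2:]
def shot(n,save=None):
    c=imaging.get_calibration(n); im=imaging.capture(n)
    if save: cv2.imwrite(f"pics/{save}.png",im)
    return c,im
def mask(im,kind):
    h,s,v=[a.astype(int) for a in cv2.split(cv2.cvtColor(im,cv2.COLOR_BGR2HSV))]
    m={"oak":(h>4)&(h<20)&(s>90)&(v>50),"grey":(s<50)&(v>75)&(v<236),"blue":(h>100)&(h<125)&(s>120)&(v>60),
       "white":(s<40)&(v>200),"light":(s<60)&(v>60)}[kind].astype(np.uint8)*255
    return cv2.morphologyEx(m,cv2.MORPH_OPEN,np.ones((3,3),np.uint8))
def rects(cal,m,z,minarea=200):
    """rectangles on plane z: (x,y,long,short,yaw of long side,u,v)"""
    out=[]
    for c in cv2.findContours(m,cv2.RETR_EXTERNAL,cv2.CHAIN_APPROX_NONE)[0]:
        if cv2.contourArea(c)<minarea: continue
        P=ray(cal,c[:,0,:],z)[:,:2].astype(np.float32)
        b=cv2.boxPoints(cv2.minAreaRect(P)); e1,e2=b[1]-b[0],b[2]-b[1]
        L,S=(e1,e2) if np.hypot(*e1)>np.hypot(*e2) else (e2,e1)
        a=np.arctan2(L[1],L[0]); a=(a+np.pi/2)%np.pi-np.pi/2
        out.append([*b.mean(0),np.hypot(*L),np.hypot(*S),a,*c[:,0,:].mean(0)])
    return out
E
python3 - <<'E'
from h import *
np.set_printoptions(suppress=True,precision=2)
c=imaging.get_calibration("top"); im=cv2.imread("pics/top0.png")
for k,z in [("oak",8),("grey",8),("blue",20),("white",4)]:
    for r in rects(c,mask(im,k),z,250):
        if r[2]<320: print(k,np.array(r))
for u,v in[(284,229),(322,281),(326,181),(282,180),(242,229),(325,230),(237,279)]:
    print((u,v),cv2.cvtColor(im,cv2.COLOR_BGR2HSV)[v-4:v+5,u-4:u+5].reshape(-1,3).mean(0), ray(c,(u,v),8)[0])
w=imaging.get_calibration("wrist"); R=w["R"];C=-R.T@w["t"]; p=robot.read_position()
from scipy.spatial.transform import Rotation as Ro
T=Ro.from_euler("xyz",robot.read_ee_rot()).as_matrix(); print("cam in tool",T.T@(C-p),"axis",T.T@R[2],"imx",T.T@R[0])
cv2.imwrite("pics/crop.png",cv2.resize(im[140:320,100:360],None,fx=3,fy=3))
E
```

```text
oak [452.54 -15.25  81.72  46.8    0.22 321.61 281.68]
oak [565.03  71.11  81.84  47.57   0.19 283.11 229.05]
oak [672.23 156.14  54.05  53.07   0.03 246.18 180.25]
oak [675.19 -19.47  82.96  47.13  -0.05 325.85 180.28]
grey [455.8  166.18  81.98  46.89  -0.29 237.79 278.21]
grey [565.07 -19.14  81.31  46.18   0.29 324.45 230.  ]
grey [ 573.2  -355.35   85.01   47.75   -0.    477.58  228.63]
grey [566.27 160.21  81.96  46.76  -0.27 242.56 227.79]
grey [ 581.06 -270.77   83.52   47.9     0.    439.06  224.35]
grey [ 587.34 -183.63   82.88   48.13   -0.1   400.44  220.2 ]
grey [559.29 597.47 202.81 163.75  -1.55  52.44 220.27]
grey [616.72 323.28 130.92 113.6   -1.55 169.52 203.45]
grey [674.08  77.75  80.75  46.32   0.03 281.47 179.93]
grey [769.64  72.92 140.26  64.43   1.56 284.2  137.98]
grey [ 717.94 -629.87  244.41  114.19   -0.22  593.09  149.77]
grey [835.88 210.98 125.74  39.08  -1.55 227.65 109.35]
grey [847.38  18.92  75.82  59.73  -1.55 308.88 105.03]
grey [771.83 510.56 217.45  76.31   0.1   97.51 144.65]
grey [ 839.45 -124.87  191.41  121.81    0.52  376.24  119.92]
grey 
[... 362 characters left out ...]
 -669.61  165.46  102.31   -0.2   619.25  177.86]
white [753.22 528.28 115.39  48.05   0.1   83.24 143.21]
white [794.59 666.41 227.2   98.08   0.08  18.63 120.85]
white [841.23 290.56 317.13 205.62  -1.55 182.43 115.57]
(284, 229) [ 13.54 172.8  132.94] [565.27  69.17   8.  ]
(322, 281) [ 13.7  173.22 133.57] [453.73 -16.31   8.  ]
(326, 181) [ 13.69 173.43 191.67] [673.54 -20.38   8.  ]
(282, 180) [ 17.17  22.96 132.06] [673.88  76.63   8.  ]
(242, 229) [ 17.47  23.23 192.51] [563.35 161.11   8.  ]
(325, 230) [ 17.11  22.96 132.25] [564.93 -20.46   8.  ]
(237, 279) [ 17.22  23.05 192.89] [453.99 168.12   8.  ]
cam in tool [  67.98   -0.1  -157.06] axis [-0.25  0.    0.97] imx [ 0.  1. -0.]
```

View pics/crop.png

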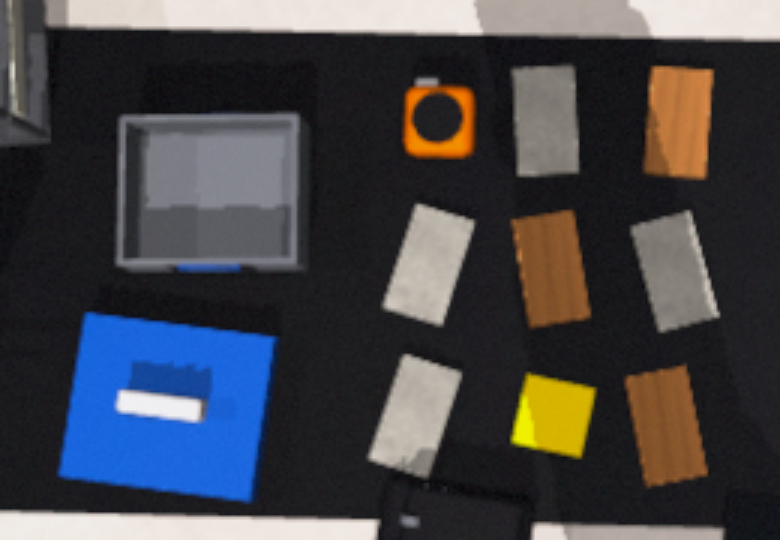

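All three browns have the same hue (13.6) and are about 80 x 45 mm; the orange look of (326,181) is only sunlight. That makes 3 oak and 4 grey. Next I'll look at the box, lid and clips with the wrist camera straight above each one.

```bash
cat >> h.py <<'E'
PI=np.pi
def tool(yaw): return [PI,0,yaw]
def lookat(x,y,yaw,tz):
    """camera straight above (x,y), TCP at height tz"""
    robot.move_to([x-68*np.cos(yaw),y-68*np.sin(yaw),tz],tool(yaw)); robot.pause(.15)
E
python3 - <<'E'
from h import *
np.set_printoptions(suppress=True,precision=3)
for n,x,y,yaw in[("lid",458,342,-.1),("bin",613,316,0),("board",555,-266,-.08)]:
    for s in (0,PI,-PI):
        try: lookat(x,y,yaw+s,190); break
        except robot.Unreachable: print(n,s,"unreach")
    c,im=shot("wrist","w_"+n); print(n,robot.read_time(),robot.read_qpos()[-1])
    for k,z in {"lid":[("blue",19.5)],"bin":[("grey",40),("light",40)],"board":[("white",4)]}[n]:
        for r in rects(c,mask(im,k),z,2500): print(k,np.array(r))
ims=[cv2.resize(cv2.imread(f"pics/w_{n}.png"),(400,300)) for n in("lid","bin")]
cv2.imwrite("pics/m1.png",np.hstack(ims))
E
```

```text
lid 2.2 -2.2082261697133783
blue [458.545 342.416 138.579 118.772   1.466 320.3   131.171]
bin 3.075 -1.847160980164007
grey [312.557 411.445 456.041  66.976  -1.566 221.18  452.741]
grey [446.364 278.851 228.444  14.9    -1.562 362.229 327.951]
grey [525.923 510.077  97.825  93.517   1.224  84.841 239.114]
grey [571.298 175.61   72.505  43.086  -0.277 496.398 188.838]
grey [609.5   540.581 125.573  65.437  -0.63   37.883 139.81 ]
grey [613.191 314.462 128.02  108.373  -1.538 324.553 130.38 ]
grey [668.715 100.74   72.25   40.594   0.081 611.169  58.224]
grey [677.914 513.722  99.293  52.411  -1.471  66.622  45.135]
light [312.559 410.943 457.046  66.977  -1.566 221.311 452.713]
light [411.943 341.699 284.713  40.548  -1.567 281.031 370.745]
light [429.64  292.963 344.255  62.711  -1.567 345.735 329.614]
light [489.849 189.303  70.66   45.209   1.313 474.162 283.719]
light [571.428 175.798  72.812  43.441  -0.275 495.809 187.625]
light [613.216 314.371 128.242 108.427  -1.539 324.472 130.487]
light [668.589 102.484  72.452  44.578   0.083 606.669  56.551]
light [681.103 447.45   54.039  27.648   0.092 145.252  36.309]
light [593.7   507.177 238.367 126.782  -0.21   77.592 134.986]
board 5.3583 -0.7276571399619259
white [ 333.589 -234.863  247.309   44.109    1.494  310.42   368.004]
white [ 453.875 -536.012   92.788   35.574    0.109  621.647  225.544]
white [ 527.706 -265.408  267.805  188.088    1.486  320.166  130.499]
white [ 528.288 -520.325  232.401   46.703    0.002  603.963  132.901]
```

View pics/m1.png

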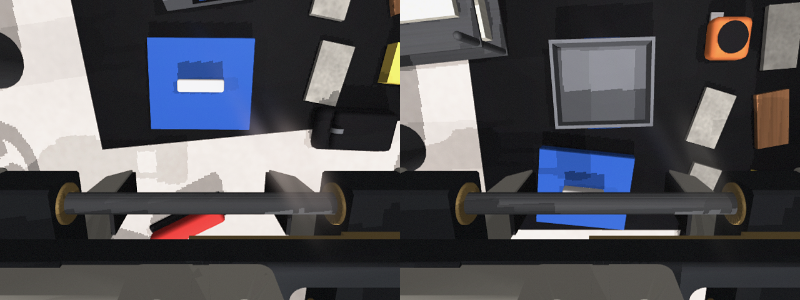

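View pics/w_board.png

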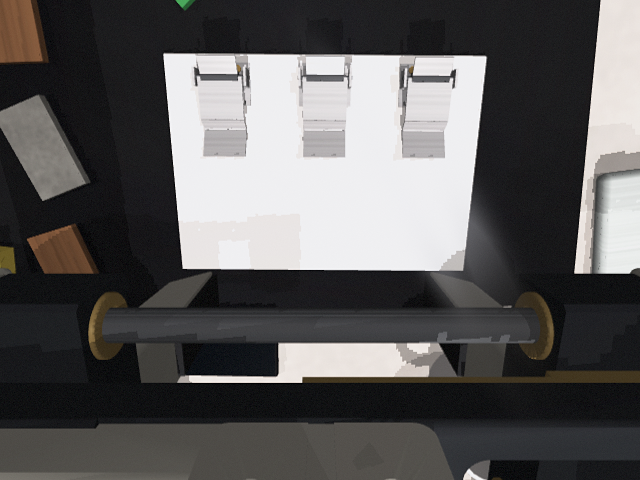

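The wrist views agree with the given sizes:
- **Lid:** 138.6 x 118.8 mm at (458.5, 342.4).
- **Box rim:** 128 x 108.4 mm at (613.2, 314.4), yaw 0.033.
- **Board:** at (527.7, -265.4), yaw -0.085. Clip lips are near image rows 121–130 and mouths at row 157, in columns 224, 324 and 424.

Now the greys.

```bash
cat >> h.py <<'E'
BIN=(613.2,314.4,.033)
def best_yaw(x,y,z,yaw):
    for s in (0,PI,-PI):
        q=robot.ik([x,y,z],tool(yaw+s))
        if q is not None and abs(q[6])<2.6: return yaw+s
    raise RuntimeError("no yaw")
def measure(kind,x,y,z,yaw=0,tz=190,r=60):
    """rect of an 80x45 slab top at height z near (x,y)"""
    lookat(x,y,best_yaw(x,y,tz,yaw),tz); c,im=shot("wrist")
    R=[q for q in rects(c,mask(im,kind),z,800) if np.hypot(q[0]-x,q[1]-y)<r and abs(q[2]-80)<6 and abs(q[3]-45)<5]
    return min(R,key=lambda q:np.hypot(q[0]-x,q[1]-y)) if R else None
def pick(kind,x,y,yaw,off=0,force=25,lift=110,ztop=8,open_=54):
    """grasp across the 45 mm; off = grasp point along the slab's x; returns slab yaw used"""
    m=measure(kind,x,y,ztop,yaw)
    if m is None: print("not seen",kind,x,y); return None
    x,y,yaw=m[0],m[1],m[4]; print(kind,np.round(m[:5],2))
    gx,gy=x+off*np.cos(yaw),y+off*np.sin(yaw); g=best_yaw(gx,gy,60,yaw)
    robot.set_gripper(open_,force); robot.move_to([gx,gy,60],tool(g))
    robot.movel([gx,gy,ztop-6],v=120); robot.set_gripper(30,force)
    w=robot.read_grip_width(); robot.movel([gx,gy,lift],v=200); print("width",w,robot.read_grip_width(),"t",robot.read_time())
    return yaw
def place_grey(k):
    x,y,b=BIN; g=best_yaw(x,y,110,b)
    robot.move_to([x,y,110],tool(g)); w=robot.read_grip_width()
    if not 42<w<48: print("lost",w); return False
    robot.movel([x,y,4+8*k+2+1],v=120); f=robot.read_force()
    robot.set_gripper(58); robot.movel([x,y,110],v=250)
    m=measure("grey",x,y,12+8*k,b); print("placed",None if m is None else np.round(m[:5],2),"F",np.round(f,1),"w",w,"t",robot.read_time()); return m
E
python3 - <<'E'
from h import *
if pick("grey",566.3,160.2,-.27) is not None: place_grey(0); cv2.imwrite("pics/g1.png",imaging.capture("wrist"))
E
```

```text
not seen grey 566.3 160.2
```

```bash
python3 - <<'E'
from h import *
c,im=shot("wrist","dbg")
for q in rects(c,mask(im,"grey"),8,300): print(np.round(q,2))
u=proj(c,[566,160,8])[0].astype(int); print(u,cv2.cvtColor(im,cv2.COLOR_BGR2HSV)[u[1]-30:u[1]+31:15,u[0]-30:u[0]+31:15].tolist())
E
```

```text
[277.32 348.12 503.32  75.13   1.3  221.16 452.53]
[372.09 213.29 432.22  77.31   1.32 313.84 334.51]
[425.37 163.82  25.54  20.48   1.3  356.82 288.73]
[462.78 335.85  84.91  27.18   1.57 172.22 293.99]
[387.62  60.1   86.97  30.64   1.1  472.46 292.47]
[ 5.6241e+02 -1.1810e+01  8.4170e+01  3.8300e+01  4.2000e-01  5.2063e+02
  8.6960e+01]
[617.63 330.11 142.36 119.75  -1.54 114.21 128.23]
[647.79  75.81  46.11  27.21  -1.49 391.74  12.29]
[319 138] [[[120, 6, 45], [18, 11, 242], [23, 8, 244], [20, 9, 243], [0, 16, 64]], [[130, 16, 47], [18, 11, 238], [17, 10, 239], [18, 11, 239], [15, 17, 59]], [[140, 18, 42], [19, 8, 245], [19, 8, 246], [20, 9, 242], [0, 10, 51]], [[135, 22, 46], [17, 7, 245], [21, 7, 245], [20, 9, 243], [120, 6, 43]], [[128, 24, 43], [20, 10, 240], [20, 9, 245], [19, 12, 239], [128, 25, 41]]]
```

View pics/dbg.png

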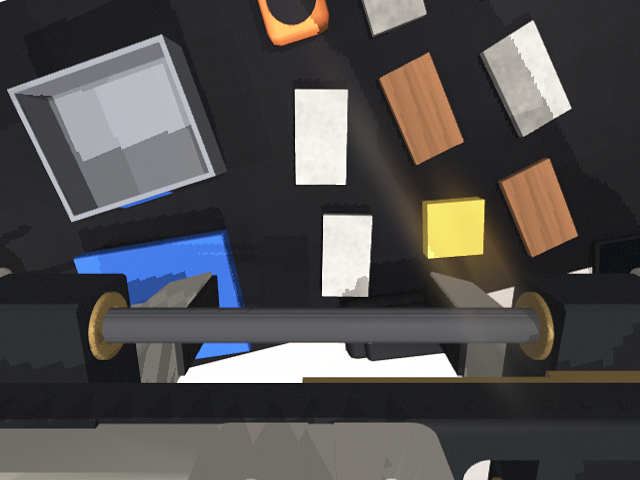

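The slab at (320,137) is there, but the wrist light washes it out to V≈243, so I'll raise the grey limit.

```bash
sed -i 's/"grey":(s<50)&(v>75)&(v<236)/"grey":(s<50)\&(v>85),"pile":(s<50)\&(v>205)/; s/m=measure("grey",x,y,12+8\*k,b)/m=measure("pile",x,y,12+8*k,b)/' h.py
python3 - <<'E'
from h import *
if pick("grey",566.3,160.2,-.27) is not None: place_grey(0); cv2.imwrite("pics/g1.png",imaging.capture("wrist"))
E
```

```text
grey [ 5.6645e+02  1.5903e+02  7.9710e+01  4.5280e+01 -2.8000e-01]
width 44.44251444926201 43.924270748718776 t 10.7667
placed None F [ 0.1 -1.  -1.6] w 44.545893340568526 t 14.2083
```

View pics/g1.png

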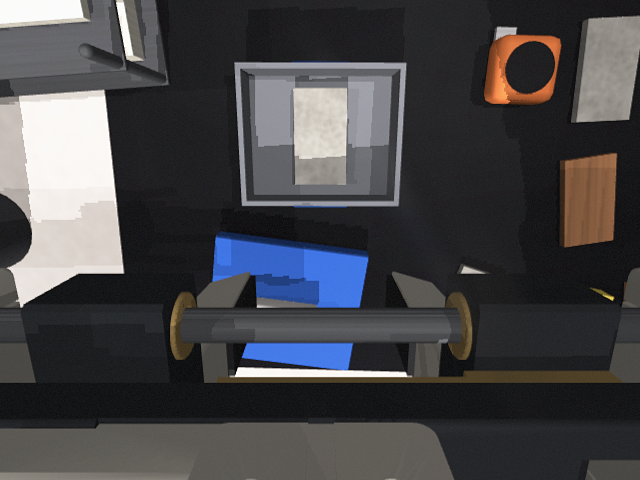

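The first slab lies square in the middle of the box, at (320,137). It is warmer in hue than the box, so I'll mask on that and carry on.

```bash
sed -i 's/"pile":(s<50)&(v>205)/"pile":(s<60)\&(v>70)\&(h<60)/' h.py
python3 - <<'E'
from h import *
m=measure("pile",BIN[0],BIN[1],12,BIN[2]); print(None if m is None else np.round(m[:5],2))
for k,(x,y,a) in enumerate([(454.5,166,-.29),(673,77.5,.03),(564,-19.2,.29)],1):
    if m is None or pick("grey",x,y,a) is None: break
    m=place_grey(k)
    if m is None or m is False: break
cv2.imwrite("pics/g2.png",imaging.capture("wrist"))
E
```

```text
[6.1331e+02 3.1428e+02 7.9270e+01 4.5090e+01 3.0000e-02]
grey [ 4.5628e+02  1.6506e+02  7.9390e+01  4.5170e+01 -2.9000e-01]
width 44.33299994596056 44.49362615290076 t 18.425
placed [6.1231e+02 3.1434e+02 7.9370e+01 4.5160e+01 3.0000e-02] F [ 0.3 -0.2 -0.5] w 44.34081799936825 t 21.9583
grey [6.7452e+02 7.7030e+01 8.0070e+01 4.4610e+01 8.0000e-02]
width 44.421269806044734 44.42146863910054 t 25.7583
placed [6.1306e+02 3.1417e+02 7.8890e+01 4.5130e+01 3.0000e-02] F [ 1.2 -0.3 -0. ] w 44.4629895793528 t 29.2833
grey [ 5.6511e+02 -1.9950e+01  7.8540e+01  4.4280e+01  2.9000e-01]
width 44.44665209900215 44.10016031392758 t 33.45
placed [6.1261e+02 3.1403e+02 7.9310e+01 4.4980e+01 3.0000e-02] F [ 0.  -0.   0.7] w 44.34908754670573 t 37.1833
```

```bash
python3 - <<'E'
from h import *
def lidm():
    lookat(458,342,-.1,190); c,im=shot("wrist")
    return [q for q in rects(c,mask(im,"blue"),19.5,3000) if abs(q[2]-139)<5 and abs(q[3]-119)<5]
r=lidm(); print(np.round(r,3))
if r:
    x,y,ly=r[0][0],r[0][1],r[0][4]; ly=ly-PI/2 if ly>0 else ly+PI/2
    g=best_yaw(x,y,80,ly+PI/2); n=round((g-ly)/(PI/2))   # keep the same quarter turns on the box if possible
    robot.set_gripper(45,45); robot.move_to([x,y,80],tool(g)); robot.movel([x,y,22.5],v=100); robot.set_gripper(5,45)
    print("w",robot.read_grip_width()); robot.movel([x,y,140],v=150); robot.pause(.2); print("w",robot.read_grip_width(),robot.read_force())
    bx,by,b=BIN; g2=best_yaw(bx,by,140,b+PI/2)
    robot.move_to([bx,by,140],tool(g2)); robot.pause(.2); print("w",robot.read_grip_width(),g,g2)
    c,im=shot("wrist","lid1")
    print(np.round(rects(c,mask(im,"blue"),140-22.5+19.5,3000),2), robot.read_time())
E
```

```text
[[458.614 342.416 138.52  118.889   1.465 319.272 133.659]]
w 15.640490461040713
w 15.738966348140277 [ 0.10214796  1.08068273 -1.74252381]
w 15.65689778715221 1.4654561 1.6037963267948965
[[6.1066e+02 3.5454e+02 1.1730e+02 6.0900e+01 4.0000e-02 3.2038e+02
  2.0473e+02]] 43.2667
```

View pics/lid1.png

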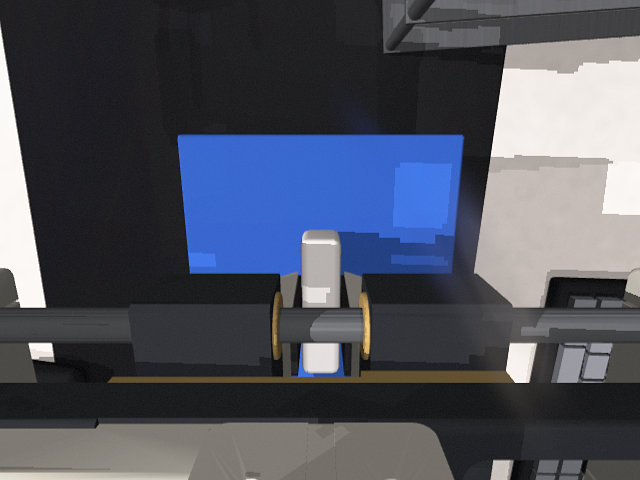

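The lid is held by its bar. Its far edge at row 135 maps to y≈385 against 384 expected, and its middle to x≈612, so I'll lower it and push.

```bash
python3 - <<'E'
from h import *
x,y,_=robot.read_position(); x,y=BIN[:2]
robot.movel([x,y,66],v=120); f0=robot.read_force(); print(f0,robot.read_grip_width())
for z in np.arange(62,45,-1.):
    robot.movel([x,y,z],v=25); p=robot.read_position(); f=robot.read_force()-f0
    print(z,np.round(p,1),np.round(f,1))
    if f[2]>35: break
print(robot.read_grip_width(),robot.read_time())
E
```

```text
[ 0.91967495  0.10826044 -1.47425191] 15.702268871834432
62.0 [613.3 314.5  62.3] [-0.4  0.  -0. ]
61.0 [613.2 314.4  61. ] [-0.8 -0.2  0.6]
60.0 [613.1 314.3  59.9] [-0.4 -0.8  0.6]
59.0 [613.2 314.4  59. ] [-1.1 -0.8 -0.3]
58.0 [613.3 314.4  58.1] [-1.2  0.   0.9]
57.0 [613.4 314.5  57.3] [-1.   0.2  5.1]
56.0 [613.4 314.5  56.2] [-1.1 -0.1  6. ]
55.0 [613.4 314.5  55.1] [-0.5 -0.1  6.4]
54.0 [613.3 314.5  54.1] [-0.2  1.   7.1]
53.0 [613.4 314.5  53.2] [-1.6  0.2  7. ]
52.0 [613.4 314.5  52.3] [-1.8 -0.8  7.6]
51.0 [613.4 314.5  51.2] [-0.3 -0.5  6.2]
50.0 [613.  314.4  49.6] [ 0.  -0.   2.9]
49.0 [612.8 314.3  48.3] [ 0.9  0.5 -2.7]
48.0 [612.9 314.3  47.5] [-0.4  0.5 -3.3]
47.0 [613.  314.2  47.3] [-3.2 -0.4  5.2]
46.0 [613.  314.2  47.3] [-6.6 -2.  14.1]
15.761972618320456 48.3417
```

The catch snapped through at z≈50 and the lid rested rigid at 47.3. I'll release, check it, then measure the clips from close up.

```bash
python3 - <<'E'
from h import *
x,y,b=BIN; p=robot.read_position()
robot.set_gripper(40); robot.movel([x,y,150],v=200)
lookat(x,y,best_yaw(x,y,230,b),230); c,im=shot("wrist")
print("lid",[np.round(q,2) for q in rects(c,mask(im,"blue"),44,3000)])
lookat(590,-265.4,-.085,120); c,im=shot("wrist","clips")
np.save("clipcal.npy",np.array([c],dtype=object)); print(robot.read_time())
E
```

```text
lid [array([612.98, 313.78, 139.51, 118.79,  -1.54, 320.44, 133.21])]
53.4083
```

View pics/clips.png

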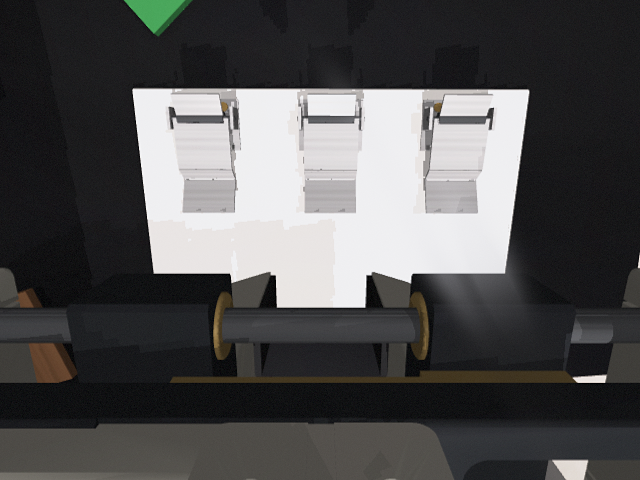

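The lid is seated at (613.0, 313.8), yaw 0.03. In the picture, the lip creases are on row ≈179 and the mouth edges on row ≈212, with clip middles at columns 209, 330 and 452.

```bash
python3 - <<'E'
from h import *
np.set_printoptions(suppress=True,precision=1)
c=np.load("clipcal.npy",allow_pickle=True)[0]; im=cv2.imread("pics/clips.png")
a=-.085; B=np.array([527.7,-265.4]); Rb=np.array([[np.cos(a),-np.sin(a)],[np.sin(a),np.cos(a)]])
f=lambda u,v,z:(ray(c,(u,v),z)[0,:2]-B)@Rb
for n,l,r in[(1,183,236),(2,304,357),(3,425,478)]:
    g=cv2.cvtColor(im,cv2.COLOR_BGR2GRAY)[165:190,(l+r)//2-12:(l+r)//2+12].mean(1); print(np.round(g).astype(int)[5:22])
    m=(l+r)/2; print(n,"lip",f(m,180,6.5),"mouth",f(m,212,17),"width",f(l,212,17)[1]-f(r,212,17)[1])
print("board edges",f(330,89,4),f(133,89,4),f(529,89,4))
E
```

```text
[199 207 203 210 213 207 203 205 220 219 174 178 179 180 179 177 177]
1 lip [33.4 85.1] mouth [12.4 83.6] width 36.91844052534783
[171 210 203 207 212 209 204 199 212 227 191 178 180 181 181 178 178]
2 lip [33.6 -0.7] mouth [12.6 -0.6] width 36.89684448363816
[173 213 205 205 211 212 206 203 212 227 216 172 182 184 184 182 182]
3 lip [ 33.9 -86.4] mouth [ 12.9 -84.8] width 36.87526738582088
board edges [94.4  0.2] [ 94.  133.1] [  94.8 -134. ]
```

```bash
cat >> h.py <<'E'
BA=-.085; BO=np.array([527.7,-265.4]); RB=np.array([[np.cos(BA),-np.sin(BA)],[np.sin(BA),np.cos(BA)]])
SX=35.
def bw(x,y): return BO+RB@np.array([x,y])
def check_oak(sy):
    """free part of a slab at the clip, in the slot frame: near edge x, middle y, width, yaw"""
    x,y=bw(-5,sy); lookat(x,y,BA,150); c,im=shot("wrist")
    for q in rects(c,mask(im,"oak"),12,600):
        if np.hypot(q[0]-x,q[1]-y)<60:
            d=RB.T@(np.array(q[:2])-BO)-[SX,sy]; a=q[4]-BA; print("free part mid",np.round(d,1),"L,S",np.round(q[2:4],1),"yaw",round((a+PI/4)%(PI/2)-PI/4,3))
def insert(sy,off=-22):
    at=lambda xc,z:[*bw(xc+off,sy),z]
    robot.move_to(at(SX-75,90),tool(BA)); w=robot.read_grip_width()
    if not 42<w<48: print("lost",w); return False
    robot.movel(at(SX-75,7.2),v=100); robot.pause(.1); f0=robot.read_force(); print("f0",np.round(f0,1))
    ux=RB[:,0]; log=[]
    for xc in [SX-64]+list(np.arange(SX-56,SX-17.9,2)):
        robot.movel(at(xc,7.2),v=60); f=robot.read_force()-f0; log.append((xc-SX,round(float(f[:2]@ux),1),round(float(f[2]),1)))
        if -f[:2]@ux>30 or abs(f[2])>30: break
    print(log,"w",robot.read_grip_width())
    robot.set_gripper(60); p=robot.read_position(); robot.movel([p[0],p[1],110],v=200); check_oak(sy); print("t",robot.read_time()); return True
E
python3 - <<'E'
from h import *
if pick("oak",675,-19.5,-.05,off=-22,force=40) is not None: insert(85); cv2.imwrite("pics/o1.png",imaging.capture("wrist"))
E
```

```text
oak [ 6.7578e+02 -2.0680e+01  7.9450e+01  4.5250e+01 -4.0000e-02]
width 44.36688158830813 44.073047476359996 t 57.4083
f0 [ 0.1  0.1 -1.1]
[(-64.0, 0.7, 0.7), (np.float64(-56.0), 0.0, 1.1), (np.float64(-54.0), -0.3, 1.5), (np.float64(-52.0), -0.2, -0.3), (np.float64(-50.0), -3.5, 0.1), (np.float64(-48.0), -4.7, 0.6), (np.float64(-46.0), -4.6, 0.3), (np.float64(-44.0), -6.4, 0.9), (np.float64(-42.0), -6.9, 0.8), (np.float64(-40.0), -8.2, 0.9), (np.float64(-38.0), -11.3, 2.4), (np.float64(-36.0), -18.3, 9.2), (np.float64(-34.0), -4.4, 0.5), (np.float64(-32.0), -4.0, -1.5), (np.float64(-30.0), -4.2, -0.6), (np.float64(-28.0), -3.3, -0.6), (np.float64(-26.0), -3.9, -1.5), (np.float64(-24.0), -3.9, -1.8), (np.float64(-22.0), -3.7, -1.4), (np.float64(-20.0), -2.9, -1.3), (np.float64(-18.0), -7.0, -1.4)] w 44.19511927577647
free part mid [-19.8   0.1] L,S [78.9 44.2] yaw 0.0
t 66.6
```

View pics/o1.png

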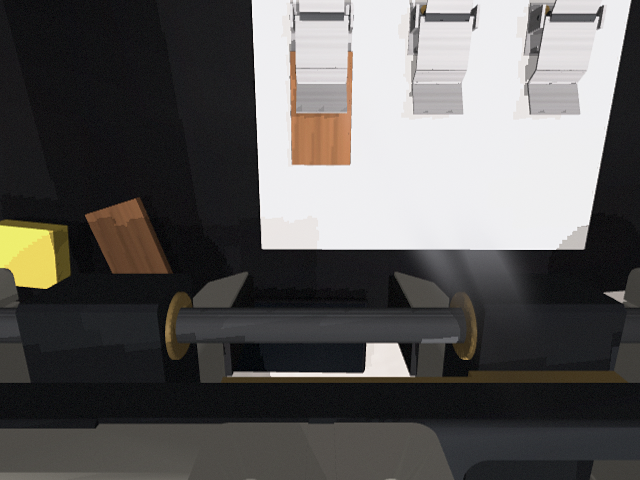

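The oak at (321,108) is straight under clip 1 and home, its middle at x = -19.8 mm. The other two follow.

```bash
python3 - <<'E'
from h import *
for x,y,a,s in[(564.5,70.5,.19,0),(453,-15.5,.22,-85)]:
    if pick("oak",x,y,a,off=-22,force=40) is None or not insert(s): break
lookat(520,-230,BA,190); cv2.imwrite("pics/o2.png",imaging.capture("wrist")); cv2.imwrite("pics/top2.png",imaging.capture("top"))
E
```

```text
oak [5.9409e+02 1.0579e+02 7.9620e+01 4.5390e+01 1.9000e-01]
width 44.24662471443881 44.370467316152784 t 70.5083
f0 [ 0.1 -0.4 -0.1]
[(-64.0, -1.1, -0.0), (np.float64(-56.0), -0.8, -0.8), (np.float64(-54.0), -0.3, -0.2), (np.float64(-52.0), -0.4, -0.8), (np.float64(-50.0), -4.6, 0.3), (np.float64(-48.0), -5.7, -0.0), (np.float64(-46.0), -5.6, 0.3), (np.float64(-44.0), -7.0, 1.6), (np.float64(-42.0), -9.5, 3.0), (np.float64(-40.0), -13.2, 5.8), (np.float64(-38.0), -15.6, 8.8), (np.float64(-36.0), -19.2, 12.7), (np.float64(-34.0), -6.1, -0.0), (np.float64(-32.0), -4.7, -0.3), (np.float64(-30.0), -4.5, -1.6), (np.float64(-28.0), -3.6, -0.7), (np.float64(-26.0), -3.7, -1.7), (np.float64(-24.0), -3.3, -1.4), (np.float64(-22.0), -4.1, -1.7), (np.float64(-20.0), -3.4, -2.1), (np.float64(-18.0), -7.9, -0.6)] w 44.08563437913644
free part mid [-20.1   0.3] L,S [78.2 44.4] yaw 0.002
t 80.1583
oak [ 4.5307e+02 -1.6210e+01  7.9370e+01  4.5220e+01  2.2000e-01]
width 44.27638406722152 44.03934676376691 t 84.1417
f0 [-0.2  0.5 -0.1]
[(-64.0, 0.3, -0.4), (np.float64(-56.0), -0.6, -0.9), (np.float64(-54.0), 0.3, -0.3), (np.float64(-52.0), 0.3, -0.5), (np.float64(-50.0), -3.1, 1.1), (np.float64(-48.0), -3.5, 0.7), (np.float64(-46.0), -5.1, 0.4), (np.float64(-44.0), -5.9, 0.8), (np.float64(-42.0), -9.0, 3.4), (np.float64(-40.0), -10.6, 4.4), (np.float64(-38.0), -12.9, 5.9), (np.float64(-36.0), -16.2, 8.5), (np.float64(-34.0), -4.3, 0.1), (np.float64(-32.0), -4.6, 0.4), (np.float64(-30.0), -5.3, -0.1), (np.float64(-28.0), -4.3, -0.2), (np.float64(-26.0), -3.8, -1.5), (np.float64(-24.0), -3.3, -0.7), (np.float64(-22.0), -3.7, -1.5), (np.float64(-20.0), -3.3, -2.0), (np.float64(-18.0), -5.4, -0.1)] w 44.36788548851279
free part mid [-20.    0.1] L,S [78.3 44.4] yaw -0.001
t 93.6167
```

View pics/top2.png

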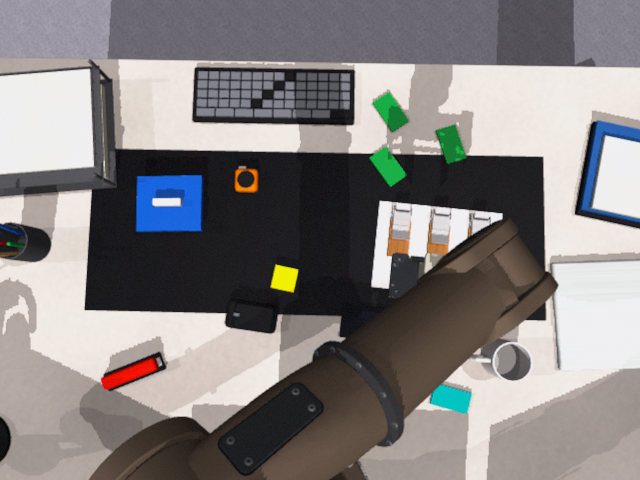

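The top view shows the lid on the box at (169,203), and oaks under the two clips in view at (400,240) and (439,243). The arm hides part of the third, but the wrist check put it home at -20.0 mm. The other things have not moved and the arm is clear, so I'll hand in.

```bash
python3 -c "
from plant import robot
p=robot.read_position(); robot.movel([p[0],p[1],p[2]+40]); print(robot.close_job(),robot.read_time())"
```

```text
the job is handed in; nothing more can be done
the job is handed in; nothing more can be done
```

The job is handed in, with no verdict returned: by my own checks the three oak samples are home under clips 1–3, the four grey samples are in one square pile in the box, the lid is snapped down, and the other things look unmoved in the top view.

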